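# Slide the sample tray home on its rails and bolt it

### The arm

A 6-joint arm with a two-finger parallel gripper is mounted at the origin on the work surface. World frame = base frame: x ahead of the robot, y to its left, z up, the work surface at z = 0. Lengths are in mm, angles in rad, forces in N, time in s.
With the tool pointing down it reaches from about 300 to 825 mm from the base axis. Payload 5.4 kg.
Tool frame: the origin (TCP) lies at the very end of the fingers, on their centre line; the grasp point (between the pads) lies 19 mm behind it (robot.hold_point_z is the distance from the TCP to the grasp point, in mm); z points along the fingers, y is the line along which they close (so a half turn about z gives the same grasp; the last joint's range is limited). The gripper opens to 92 mm and grips with 3 to 60 N. Pads are 20 mm wide; open, the fingers measure 128 mm over their backs; the gripper's body (75 mm by 189 mm) begins 69 mm behind the grasp point.
Start: joints at [0.911, 0.158, 1.597, -0, 1.386, -0.21], TCP at [250.008, 517.786, 214.601] pointing down, gripper open.
Joint ranges: [-2.91, 2.91], [-0.94, 2.29], [0.18, 2.7], [-1.29, 4.43], [0.17, 2.64], [-3, 3]. Speed limits (rad/s): [2.57, 2.57, 3.14, 3.14, 3.14, 3.14].

### API

Orientations are given as a 3x3 rotation matrix whose columns are the frame's x, y, z axes.
In Python, from cell import robot, viewer, ticket gives the robot as it stands.
- The arm moves only by the tool move_arm, never from a script. Its argument "targets" is a list of rows, each an object of numbers: "x", "y", "z": the shift along the tool's x, y, z normalised to -1 to 1, where 1 is 0.5 m; "turn": the turn about the tool's z normalised to -1 to 1, where 1 is 4 degrees. A call has 1 to 20 rows; each row shifts and turns the commanded pose from where the row before left it, along the tool's axes as they then stand; what a row does not reach is not made up. A row lasts 1/12 s, in which the tool goes at most 41.7 mm and 7.16 degrees, less where a joint would pass 70% of its speed; a pose out of reach is approached as far as the arm can. A call with a number of a shift or a turn outside -1 to 1 is refused whole. A call with a gripper value outside its range is refused whole. "fingers" is the closure, from 0 (fully open) to 1 (shut), set as the call begins (left out, the last holds). The fingers move at their own pace and stop on an object; "grip_force" is the grip in N (left out, the last holds). Time passes only in rows, so rows that do not move let the fingers close. It gives the time, the measured TCP pose, the force, the opening and the grip force at its end, in the units of the state.
- robot.read_state(): the state, without advancing time (a new reading comes with each control period).
- viewer.snapshot(name): name is "scene" or "top" or "wrist"; returns a dict with "frame" (480x640x3 uint8, red, green, blue), "vfov" (degrees; the focal length in pixels is half the picture's height over the tangent of half this angle, whatever the lens; pixels are square), "cx", "cy" (the principal point, pixels), "distortion" ([k1, k2, p1, p2, k3] as OpenCV has them; the pictures are not rectified), "R" (3x3) and "t" (3): a world point X has camera coordinates R X + t. Camera axes: x right, y down, z forward; pixel columns grow to the right and rows downward; lengths in mm; the calibration is good to about 2 mm. A picture is of the moment at which its call begins. There is no depth.
- ticket.close_job(): hands the job in; it is judged then, once.
Trained networks look in a picture, given as the dict that the camera call returned (one of the last four; its "shot" number tells which), for a name from the list of things; names that differ only in an ending like _2 or _b are one class to them, and where a whole thing is asked for, a point or a joint stands for the part that bears it (a point fixed in the world has none). Each returns a list of dicts, best first, with "confidence" (0 to 1); they miss things now and then, are a little off and sometimes report something else, mostly with a low value. They report only what shows in the picture. A call takes as long as a camera call. They do not tell look-alikes from the thing itself.
- viewer.search_frame(query, picture): "uv" ([column, row] in pixels, amid what is visible of it).
- viewer.cut_out(query, picture): "region" (480x640 bool, what is visible of it) and "uv" ([column, row] in pixels, amid what is visible of it).
- viewer.tip_of(query, picture): "uv" ([column, row] in pixels: a listed point, or the origin of a listed thing).
The state is a dict: "clock": time; "joints": joint angles; "qvel": joint speeds; "tau": joint torques, N m; "eef_pos": TCP position; "eef_rot": TCP orientation; "ft_force": force on the tool from outside, world axes, zero at the start; "moment": the same for the moment, N m; "width": opening from 0.0 (shut) to 1.0 (fully open); "gripper_force": force on a finger pad.
Only numpy, scipy, OpenCV 4.12 (cv2) and the standard library are available. Lean on these libraries where they do the work, as an engineer would, in place of code of your own. Each camera call takes 0.05 s, during which the arm holds its last target. There are 200 camera calls.

### The job

Push the metal tray that carries the box of tubes along its rails, away from the robot, with the fingertips against its upright lip, until it drops into the locating notches. Then push the bolt's knob all the way in so that the bolt slides over the tray, and move clear. Only push: nothing is to be picked up or tipped, and do not touch the box of tubes or disturb the things around.

Things in the scene. Friction and masses are not known exactly. Their poses are not given: they have to be found in the camera images.
- cradle: Fixed cradle, 360 mm long (x) by 204 wide (y). Origin: centre of its underside, on the bench; x runs along the rails, away from the robot, z up. Two white rails along x, |y| 66 to 102 mm, tops 40 mm high; between them an open-ended trough, floor 6 mm high. Notches 26 mm long, 6 mm deep: in each rail's outer half at x = 110 mm, inner half at x = -10 mm.
- tray: Loose aluminium tray on the rails, 170 mm (x) by 204 (y), 0.5 kg, axes as the cradle's. Origin: its middle, at the undersides of its feet; plate top 15 mm above. In the cradle's frame its z is 40 mm while sliding; it drops, all four feet at once, to z = 34 mm at x = 50 mm (3 mm play either way), where the notch walls stop it. It starts 70 to 115 mm short. Sliding takes 3 to 7 N; keels guide it.
- push_lip (a point): Middle of the near face (towards -x) of the tray's upright lip, 85 mm behind the tray's origin and 30 mm above it. The lip is 100 mm wide, 6 mm thick, its top 45 mm above the tray's origin; the near edge of the tray's plate is flush with it.
- bolt (a joint): Slide bolt in a grey block on the cradle's +y side (x -5 to 45 mm, y 104 to 176, 59.5 mm high). Value in m: 0 drawn out, 0.035 fully in (hard stop); moves along the cradle's -y; starts at 0 to 0.006. Needs about 1.5 N, stays where left; passes over the tray's edge only when the tray has dropped, else butts against it.
- bolt_knob (a point): Middle of the bolt's upright steel knob, 18 mm in diameter, reaching from 59.5 to 93.5 mm above the bench (this point 76.5). With the bolt drawn out it is at x = 20, y = 155 mm in the cradle's frame, fully in at y = 120. Push it from its outer (+y) side, above the bar and block, whose tops are 59.5 mm high.
- box_center (a point): Centre (half-way up) of the loose freezer box of capped tubes riding on the tray, 104 x 104 mm, 72 mm high over the caps, about 0.3 kg; its middle lies about 10 mm beyond the tray's middle, so some 37 mm of free plate lies between it and the lip. Not to be touched.
- jar_center (a point): Bystander: centre of a specimen jar, 52 mm diameter, 75 mm high, beside the cradle on the -y side.
- card_center (a point): Bystander: centre of a small cardboard box with white lid, 78 x 63 x 50 mm, beside the cradle on the -y side.
- foam_center (a point): Bystander: centre of a white foam block, 110 x 60 x 45 mm, beside the near end of the cradle on the +y side.
Mind the look-alikes: they are no part of the job. Of the things like the part that bears box_center, leave any that is blue or pink; of the rest the smaller one is meant.

How it is judged (in metres and radians):
On the way, in this order (a step that is already met when the one before it is completed fails the run):
1. the fingers push the tray while it is still short of the notches (contact force between the fingers and tray above 0.5 N and x of tray in the frame of cradle below 0.04 m), for 0.05 s.
2. the tray has dropped into the notches (z of tray in the frame of cradle between 0.03 and 0.0365 m and x of tray in the frame of cradle between 0.042 and 0.058 m and angle between tray's own z axis and vertical below 0.03 rad), for 0.2 s.
3. the bolt is pushed in over the seated tray (all of step 2 and value of joint bolt above 0.029 m), for 0.1 s.
At the end, for the whole second after the job is handed in: The tray lies level (under 0.03 rad) and still in the notches, within 8 mm of x = 50 mm and below z = 36.5 mm in the cradle's frame; the bolt is in by more than 29 of 35 mm; the box of tubes stands upright in its place on the tray (all of step 3 and linear speed of tray below 0.01 m/s and distance between box_center and tray below 0.065 m and z of box_center in the frame of tray below 0.056 m and angle between box_center's own z axis and vertical below 0.06 rad); the robot touches nothing.
It fails at once if the tray is lifted off its rails (z of tray in the frame of cradle above 0.052 m).
It fails at once if the tray is tipped (angle between tray's own z axis and vertical above 0.15 rad).
It fails at once if the box of tubes is touched (contact force between any of the fingers, the arm and sample_box above 1 N).
It fails at once if the box of tubes is lifted off the tray or tipped (z of box_center in the frame of tray above 0.066 m or angle between box_center's own z axis and vertical above 0.25 rad).
It fails at once if a bystander is moved (distance of any of jar_center, card_center, foam_center from where it was at the start of the episode above 0.02 m).
It also fails if it takes over 53 s, if anything falls off the work surface, if the arm or the gripper's body presses on something with over 40 N, if the wrist force passes 120 N, or if a joint passes its speed limit or range.

## Working session

There is one attempt and no reset: what is moved stays moved. The work goes in short steps, Python scripts to look and compute and a tool call to move; the robot and the scene stay as the last step left them, time stands still between calls to the robot, and variables do not carry over. Pictures are saved under pics/ and viewed, at most 10 in all, crops included, and the job is handed in when it is done.

Besides the shell and the picture viewer there is one more tool, called after "Request:" as name([rows], argument=value, ...), one row to a line, values as JSON. move_arm: Moves the arm, as the interface text tells. Scaled input: -1 to 1 covers 0.5 m each way for a shift and 4 degrees each way for a turn. Its arguments: {"type":"object","properties":{"targets":{"type":"array","items":{"type":"object","properties":{"x":{"type":"number"},"y":{"type":"number"},"z":{"type":"number"},"turn":{"type":"number"}}}},"fingers":{"type":"number"},"grip_force":{"type":"number"}},"required":["targets"]}

```bash
mkdir -p pics; cat > h.py <<'E'
import numpy as np,cv2
from cell import robot,viewer,ticket
def K(p):
    f=240/np.tan(np.radians(p["vfov"])/2); return np.array([[f,0,p["cx"]],[0,f,p["cy"]],[0,0,1.]])
def ray(p,uv):
    n=cv2.undistortPoints(np.array([[uv]],float),K(p),np.array(p["distortion"],float)).ravel()
    R=np.array(p["R"]);t=np.array(p["t"]); return -R.T@t, R.T@np.array([n[0],n[1],1])
def atz(p,uv,z):
    c,d=ray(p,uv); return c+d*(z-c[2])/d[2]
def proj(p,X):
    return cv2.projectPoints(np.atleast_2d(np.array(X,float)),cv2.Rodrigues(np.array(p["R"],float))[0],np.array(p["t"],float),K(p),np.array(p["distortion"],float))[0].reshape(-1,2)
def save(p,n): cv2.imwrite(f"pics/{n}.png",cv2.cvtColor(p["frame"],cv2.COLOR_RGB2BGR))
E
python3 - <<'E'
from h import *
for n in("top","scene"):
    p=viewer.snapshot(n);save(p,n+"0")
    print(n,np.round(-np.array(p["R"]).T@np.array(p["t"])))
    for q,z in(("cradle",0),("tray",40),("push_lip",70),("bolt_knob",76.5),("box_center",91),("jar_center",37),("card_center",25),("foam_center",22)):
        print(q,[(np.round(r["uv"]).tolist(),round(r["confidence"],2),np.round(atz(p,r["uv"],z)).tolist()) for r in viewer.tip_of(q,p)])
E
```

```text
top [ 376.  -60. 1070.]
cradle []
tray []
push_lip [([285.0, 267.0], 0.64, [479.0, 35.0, 70.0])]
bolt_knob [([233.0, 176.0], 0.62, [662.0, 144.0, 77.0])]
box_center [([461.0, 275.0], 0.86, [462.0, -304.0, 91.0]), ([478.0, 168.0], 0.86, [673.0, -344.0, 91.0]), ([296.0, 222.0], 0.63, [565.0, 13.0, 91.0])]
jar_center [([397.0, 201.0], 0.72, [621.0, -192.0, 37.0])]
card_center [([374.0, 258.0], 0.6, [502.0, -145.0, 25.0])]
foam_center [([194.0, 254.0], 0.72, [511.0, 231.0, 22.0]), ([373.0, 257.0], 0.57, [504.0, -143.0, 22.0])]
scene [1080. -141.  843.]
cradle [([340.0, 283.0], 0.69, [596.0, 2.0, -0.0])]
tray []
push_lip [([351.0, 214.0], 0.87, [483.0, 44.0, 70.0])]
bolt_knob [([425.0, 286.0], 0.76, [672.0, 140.0, 77.0])]
box_center [([152.0, 342.0], 0.94, [706.0, -339.0, 91.0]), ([413.0, 142.0], 0.76, [321.0, 221.0, 91.0]), ([174.0, 245.0], 0.68, [515.0, -303.0, 91.0]), ([344.0, 249.0], 0.55, [578.0, 9.0, 91.0])]
jar_center [([245.0, 298.0], 0.6, [620.0, -185.0, 37.0])]
card_center [([259.0, 250.0], 0.86, [508.0, -147.0, 25.0])]
foam_center [([439.0, 227.0], 0.75, [510.0, 232.0, 22.0])]
```

View pics/top0.png

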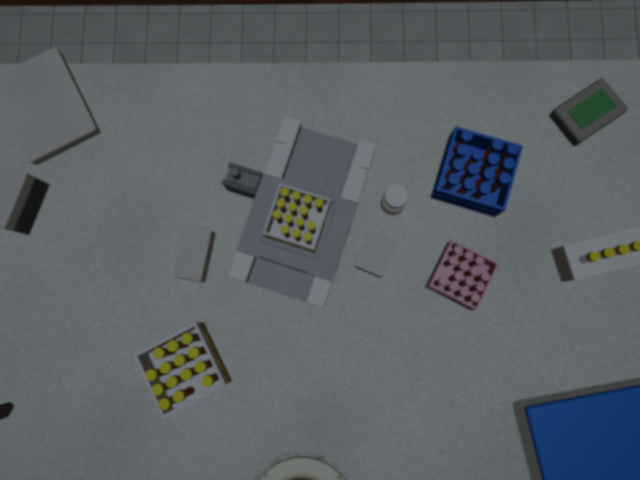

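View pics/scene0.png

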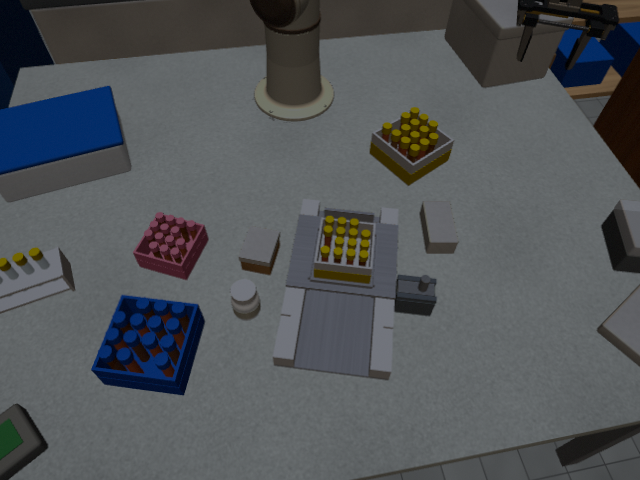

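Top view: the candidates for the box of tubes are the one on the tray (296,220), a larger yellow one at (183,368), a pink one at (462,275) and a blue one at (478,170). I choose the one on the tray, since it is smaller and not blue or pink. The knob is near (236,174) and the lip near (285,267). Next I check the choice in a close crop.

```bash
python3 - <<'E'
import cv2,numpy as np
a=cv2.imread("pics/top0.png")[110:310,170:400]
b=cv2.imread("pics/scene0.png")[190:385,260:450]
a=cv2.resize(a,(690,600),interpolation=cv2.INTER_CUBIC)
b=cv2.resize(b,(570,585),interpolation=cv2.INTER_CUBIC)
g=lambda i:(255*np.clip(i/255*1.1,0,1)**.7).astype('uint8')
cv2.imwrite("pics/ca.png",g(a));cv2.imwrite("pics/cb.png",g(b))
E
```

```text
(no output)
```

View pics/ca.png

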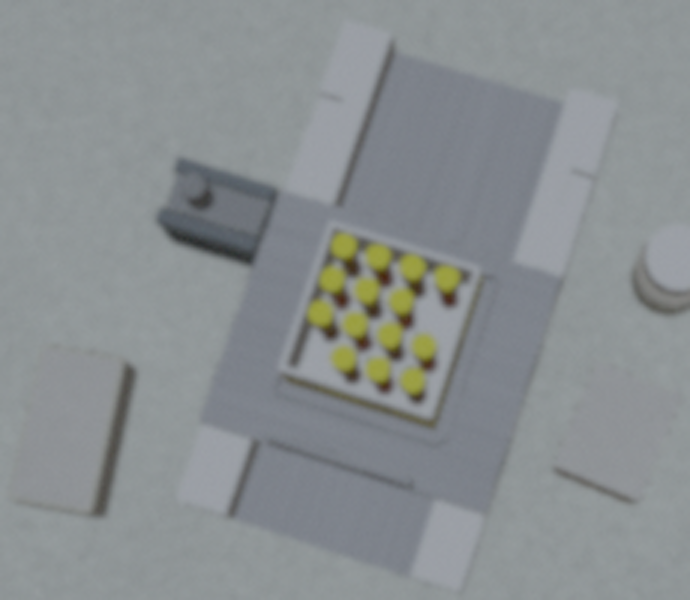

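View pics/cb.png

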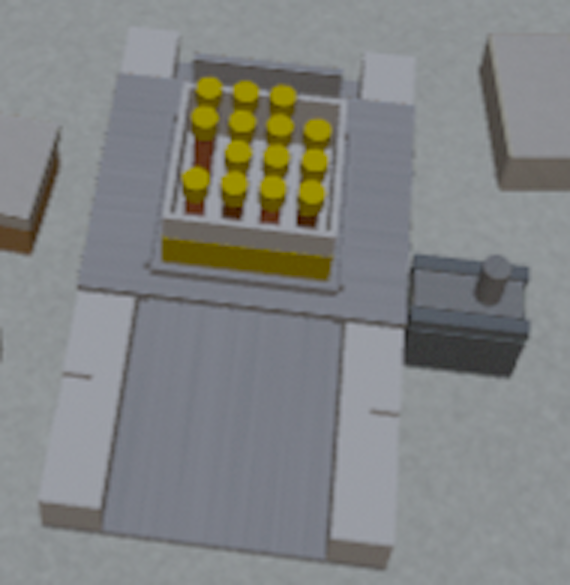

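The crop shows the white and yellow box on the tray, the lip at about (285,267) in the top image, and the knob at (235,173). Next I fit the poses.

```bash
cat > fit.py <<'E'
from h import *
from scipy.optimize import least_squares
pt=viewer.snapshot("top");ps=viewer.snapshot("scene")
T=lambda *c:[(np.array(k)/3+[170,110]) for k in c]
S=lambda *c:[(np.array(k)/3+[260,190]) for k in c]
def F(L,q):
    c,s=np.cos(q[2]),np.sin(q[2]);L=np.array(L,float)
    return np.c_[q[0]+c*L[:,0]-s*L[:,1],q[1]+s*L[:,0]+c*L[:,1],L[:,2]]
C=[(180,102,40),(180,-102,40),(-180,102,40),(-180,-102,40)]
Ct=T((345,20),(617,100),(180,500),(462,590)); Cs=S((390,545),(42,505),(414,58),(127,28))
Y=[(85,102,55),(85,-102,55),(-85,102,55),(-85,-102,55)]
Yt=T((275,190),(560,277),(202,425),(485,513))
Ys=S((408,325),(78,290))
r=lambda q:np.r_[(proj(pt,F(C,q))-Ct).ravel(),(proj(ps,F(C,q))-Cs).ravel()]
a=least_squares(r,[600,0,-.2]);print("cradle",np.round(a.x,3),np.round(a.fun,1))
def ry(d):
    q=[a.x[0]+d[0]*np.cos(a.x[2]),a.x[1]+d[0]*np.sin(a.x[2]),a.x[2]]
    return np.r_[(proj(pt,F(Y,q))-Yt).ravel(),(proj(ps,F(Y[:2],q))-Ys).ravel()]
b=least_squares(ry,[-40]);print("tray x",b.x,np.round(b.fun,1))
# knob line
k=lambda d:np.r_[(proj(pt,F([(20,155-d[0],93.5)],a.x))-T((197,186))).ravel(),(proj(ps,F([(20,155-d[0],93.5)],a.x))-S((496,264))).ravel()]
c=least_squares(k,[0]);print("bolt",c.x,np.round(c.fun,1))
q=a.x;x=b.x[0]
print("lip",F([(x-85,0,70)],q),"lip goal",F([(-35,0,70)],q),"knob",F([(20,155,76),(20,120,76)],q))
s=robot.read_state();print(s["eef_pos"],np.round(s["eef_rot"],3),s["ft_force"],s["width"])
E
python3 fit.py
```

```text
cradle [ 6.03196e+02  1.53400e+00 -3.01000e-01] [-0.8 -0.7  0.3 -0.5 -1.  -0.3  0.2  0.3  1.3  0.5 -1.7 -0.8 -0.7 -0.5
 -0.3 -0.4]
tray x [-41.459904] [ 1.2 -0.3  0.6 -0.7 -1.2 -1.1  0.6  0.  -0.9 -0.9 -1.2 -1.8]
bolt [6.76418793] [-1.  -0.2 -0.9  0.4]
lip [[482.41829666  39.01595284  70.        ]] lip goal [[569.76853825  11.90784828  70.        ]] knob [[668.23813095 143.64144048  76.        ]
 [657.86436476 110.21413166  76.        ]]
[250.01711213 517.78082762 214.60129306] [[-0.901  0.435  0.   ]
 [ 0.435  0.901 -0.   ]
 [-0.    -0.    -1.   ]] [ 0.0516111  -0.7463796  -1.08016296] 0.9963855743781942
```

Request:
move_arm([
  {"turn": -0.7},
  {"turn": -0.72},
  {"turn": -0.71},
  {"x": -0.041, "y": -0.048},
  {"x": -0.041, "y": -0.048},
  {"x": -0.041, "y": -0.048},
  {"x": -0.041, "y": -0.048},
  {"x": -0.041, "y": -0.048},
  {"x": -0.041, "y": -0.048},
  {"x": -0.041, "y": -0.048},
  {"x": -0.041, "y": -0.048},
  {"x": -0.041, "y": -0.048},
  {"x": -0.041, "y": -0.048},
  {"x": -0.041, "y": -0.048},
  {"x": -0.041, "y": -0.048},
  {"x": -0.041, "y": -0.048},
  {"x": -0.041, "y": -0.048},
  {"x": -0.041, "y": -0.048},
  {"x": -0.041, "y": -0.048},
], fingers=1)

```text
invalid input
```

```bash
cat > loc.py <<'E'
from h import *
def loc(P,q=(603.196,1.534,-.301)):
    c,s=np.cos(q[2]),np.sin(q[2]);d=np.array(P)-[q[0],q[1],0];return np.round([c*d[0]+s*d[1],-s*d[0]+c*d[1],d[2]],1)
s=robot.read_state();print(s["clock"],"local tcp",loc(s["eef_pos"]),np.round(s["eef_rot"],3).tolist(),np.round(s["ft_force"],1),s["width"])
E
python3 loc.py
```

```text
1.0 local tcp [-490.4  388.3  214.6] [[-0.901, 0.435, 0.0], [0.435, 0.901, -0.0], [-0.0, -0.0, -1.0]] [ 0.1 -0.7 -1.1] 0.9963855743781942
```

Request:
move_arm([
  {"x": 0, "y": 0, "z": 0, "turn": -0.7},
  {"x": 0, "y": 0, "z": 0, "turn": -0.72},
  {"x": 0, "y": 0, "z": 0, "turn": -0.71},
], fingers=1)

```text
clock: 1.25
eef_pos: [250.0, 517.8, 214.6]
eef_rot: [[-0.956, 0.294, -0.0], [0.294, 0.956, 0.0], [0.0, 0.0, -1.0]]
ft_force: [-0.4, 0.5, 0.4]
width: 0.804
gripper_force: 0.0
```

```bash
python3 loc.py
```

```text
1.25 local tcp [-490.4  388.3  214.6] [[-0.956, 0.294, -0.0], [0.294, 0.956, 0.0], [0.0, 0.0, -1.0]] [-0.4  0.5  0.4] 0.8039922590167817
```

Request:
move_arm([
  {"x": -0.041, "y": -0.048, "z": 0, "turn": 0},
  {"x": -0.041, "y": -0.048, "z": 0, "turn": 0},
  {"x": -0.041, "y": -0.048, "z": 0, "turn": 0},
  {"x": -0.041, "y": -0.048, "z": 0, "turn": 0},
  {"x": -0.041, "y": -0.048, "z": 0, "turn": 0},
  {"x": -0.041, "y": -0.048, "z": 0, "turn": 0},
  {"x": -0.041, "y": -0.048, "z": 0, "turn": 0},
  {"x": -0.041, "y": -0.048, "z": 0, "turn": 0},
  {"x": -0.041, "y": -0.048, "z": 0, "turn": 0},
  {"x": -0.041, "y": -0.048, "z": 0, "turn": 0},
  {"x": -0.041, "y": -0.048, "z": 0, "turn": 0},
  {"x": -0.041, "y": -0.048, "z": 0, "turn": 0},
  {"x": -0.041, "y": -0.048, "z": 0, "turn": 0},
  {"x": -0.041, "y": -0.048, "z": 0, "turn": 0},
  {"x": -0.041, "y": -0.048, "z": 0, "turn": 0},
  {"x": -0.041, "y": -0.048, "z": 0, "turn": 0},
  {"x": 0, "y": 0, "z": 0, "turn": 0},
  {"x": 0, "y": 0, "z": 0, "turn": 0},
])

```text
clock: 2.75
eef_pos: [449.6, 52.8, 214.6]
eef_rot: [[-0.954, 0.299, -0.0], [0.299, 0.954, 0.0], [0.0, 0.0, -1.0]]
ft_force: [-1.1, 1.4, -0.2]
width: 0.008
gripper_force: 0.0
```

```bash
python3 loc.py; python3 - <<'E'
from h import *
p=viewer.snapshot("wrist");save(p,"w1")
for q,z in(("push_lip",70),("bolt_knob",76.5)):
    print(q,[(np.round(r["uv"]).tolist(),round(r["confidence"],2),np.round(atz(p,r["uv"],z)).tolist()) for r in viewer.tip_of(q,p)])
E
```

```text
2.75 local tcp [-161.9    3.5  214.6] [[-0.954, 0.299, -0.0], [0.299, 0.954, 0.0], [0.0, 0.0, -1.0]] [-1.1  1.4 -0.2] 0.008073601361977448
push_lip [([155.0, 315.0], 0.73, [490.0, -119.0, 70.0]), ([312.0, 261.0], 0.67, [482.0, 42.0, 70.0])]
bolt_knob [([461.0, 400.0], 0.37, [666.0, 141.0, 76.0])]
```

View pics/w1.png

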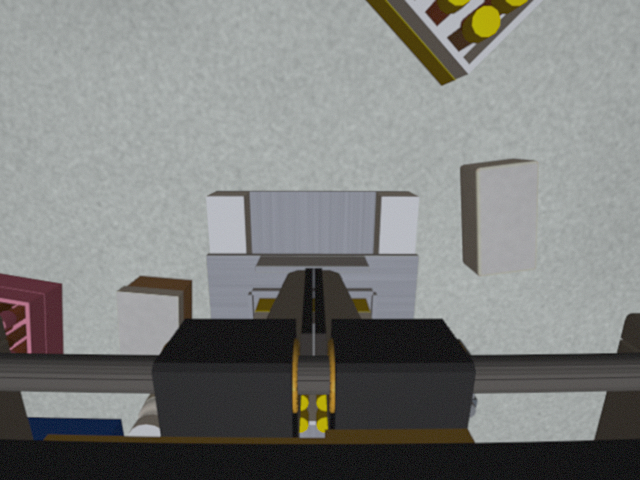

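The wrist view shows the closed fingers at column 315, lined up with the lip at (312,261). I descend behind the lip.

Request:
move_arm([
  {"x": 0, "y": -0.006, "z": 0.037, "turn": 0},
  {"x": 0, "y": 0, "z": 0.037, "turn": 0},
  {"x": 0, "y": 0, "z": 0.037, "turn": 0},
  {"x": 0, "y": 0, "z": 0.037, "turn": 0},
  {"x": 0, "y": 0, "z": 0.037, "turn": 0},
  {"x": 0, "y": 0, "z": 0.037, "turn": 0},
  {"x": 0, "y": 0, "z": 0.037, "turn": 0},
  {"x": 0, "y": 0, "z": 0.037, "turn": 0},
  {"x": 0, "y": 0, "z": 0, "turn": 0},
  {"x": -0.01, "y": 0, "z": 0, "turn": 0},
  {"x": -0.01, "y": 0, "z": 0, "turn": 0},
  {"x": -0.01, "y": 0, "z": 0, "turn": 0},
  {"x": -0.01, "y": 0, "z": 0, "turn": 0},
  {"x": -0.01, "y": 0, "z": 0, "turn": 0},
  {"x": -0.01, "y": 0, "z": 0, "turn": 0},
])

```text
clock: 4.15
eef_pos: [476.5, 42.3, 66.9]
eef_rot: [[-0.955, 0.297, -0.003], [0.297, 0.955, 0.001], [0.003, -0.0, -1.0]]
ft_force: [-6.6, 2.3, 4.7]
width: 0.006
gripper_force: 3.5
```

```bash
python3 loc.py
```

```text
4.15 local tcp [-133.1    1.4   66.9] [[-0.955, 0.297, -0.003], [0.297, 0.955, 0.001], [0.003, -0.0, -1.0]] [-6.6  2.3  4.7] 0.0057186337261077285
```

Request:
move_arm([
  {"x": -0.008, "y": 0, "z": 0, "turn": 0},
  {"x": -0.008, "y": 0, "z": 0, "turn": 0},
  {"x": -0.008, "y": 0, "z": 0, "turn": 0},
  {"x": -0.008, "y": 0, "z": 0, "turn": 0},
  {"x": -0.008, "y": 0, "z": 0, "turn": 0},
  {"x": -0.008, "y": 0, "z": 0, "turn": 0},
  {"x": -0.008, "y": 0, "z": 0, "turn": 0},
  {"x": -0.008, "y": 0, "z": 0, "turn": 0},
  {"x": -0.008, "y": 0, "z": 0, "turn": 0},
  {"x": -0.008, "y": 0, "z": 0, "turn": 0},
  {"x": -0.008, "y": 0, "z": 0, "turn": 0},
  {"x": -0.008, "y": 0, "z": 0, "turn": 0},
  {"x": -0.008, "y": 0, "z": 0, "turn": 0},
  {"x": -0.008, "y": 0, "z": 0, "turn": 0},
  {"x": -0.008, "y": 0, "z": 0, "turn": 0},
  {"x": -0.008, "y": 0, "z": 0, "turn": 0},
  {"x": -0.008, "y": 0, "z": 0, "turn": 0},
  {"x": -0.008, "y": 0, "z": 0, "turn": 0},
])

```text
clock: 5.65
eef_pos: [544.7, 21.1, 66.5]
eef_rot: [[-0.955, 0.297, -0.004], [0.297, 0.955, 0.001], [0.004, -0.0, -1.0]]
ft_force: [-6.4, 1.1, 3.9]
width: 0.006
gripper_force: 3.4
```

```bash
python3 loc.py
```

```text
5.65 local tcp [-61.7   1.3  66.5] [[-0.955, 0.297, -0.004], [0.297, 0.955, 0.001], [0.004, -0.0, -1.0]] [-6.4  1.1  3.9] 0.0063271850145959554
```

Request:
move_arm([
  {"x": -0.002, "y": 0, "z": 0, "turn": 0},
  {"x": -0.002, "y": 0, "z": 0, "turn": 0},
  {"x": -0.002, "y": 0, "z": 0, "turn": 0},
  {"x": -0.002, "y": 0, "z": 0, "turn": 0},
  {"x": -0.002, "y": 0, "z": 0, "turn": 0},
  {"x": -0.002, "y": 0, "z": 0, "turn": 0},
  {"x": -0.002, "y": 0, "z": 0, "turn": 0},
  {"x": -0.002, "y": 0, "z": 0, "turn": 0},
  {"x": -0.002, "y": 0, "z": 0, "turn": 0},
  {"x": -0.002, "y": 0, "z": 0, "turn": 0},
  {"x": -0.002, "y": 0, "z": 0, "turn": 0},
  {"x": -0.002, "y": 0, "z": 0, "turn": 0},
])

```text
clock: 6.65
eef_pos: [555.8, 17.3, 66.3]
eef_rot: [[-0.955, 0.296, -0.004], [0.296, 0.955, 0.0], [0.004, -0.001, -1.0]]
ft_force: [-3.3, -0.6, -0.2]
width: 0.004
gripper_force: 0.8
```

```bash
python3 loc.py
```

```text
6.65 local tcp [-49.9   1.   66.3] [[-0.955, 0.296, -0.004], [0.296, 0.955, 0.0], [0.004, -0.001, -1.0]] [-3.3 -0.6 -0.2] 0.003727973506531307
```

Request:
move_arm([
  {"x": -0.002, "y": 0, "z": 0, "turn": 0},
  {"x": -0.002, "y": 0, "z": 0, "turn": 0},
  {"x": -0.002, "y": 0, "z": 0, "turn": 0},
])

```text
clock: 6.9
eef_pos: [559.5, 16.4, 66.2]
eef_rot: [[-0.955, 0.297, -0.002], [0.297, 0.955, 0.001], [0.002, -0.0, -1.0]]
ft_force: [-4.5, 1.2, 0.3]
width: 0.01
gripper_force: 2.2
```

```bash
python3 loc.py
```

```text
6.9 local tcp [-46.1   1.3  66.2] [[-0.955, 0.297, -0.002], [0.297, 0.955, 0.001], [0.002, -0.0, -1.0]] [-4.5  1.2  0.3] 0.010033315493608358
```

Request:
move_arm([
  {"x": -0.002, "y": 0, "z": 0, "turn": 0},
  {"x": -0.002, "y": 0, "z": 0, "turn": 0},
  {"x": -0.002, "y": 0, "z": 0, "turn": 0},
])

```text
clock: 7.15
eef_pos: [562.5, 15.5, 66.2]
eef_rot: [[-0.955, 0.297, -0.002], [0.297, 0.955, 0.001], [0.002, -0.0, -1.0]]
ft_force: [-8.0, 1.8, 1.9]
width: 0.004
gripper_force: 3.8
```

```bash
python3 loc.py;python3 - <<'E'
from h import *
p=viewer.snapshot("scene")
a=cv2.resize(p["frame"][190:385,260:450],(570,585),interpolation=cv2.INTER_CUBIC)
cv2.imwrite("pics/s2.png",cv2.cvtColor((255*(a/255)**.7).astype('uint8'),4))
E
```

```text
7.15 local tcp [-43.    1.3  66.2] [[-0.955, 0.297, -0.002], [0.297, 0.955, 0.001], [0.002, -0.0, -1.0]] [-8.   1.8  1.9] 0.003678701757843654
```

View pics/s2.png

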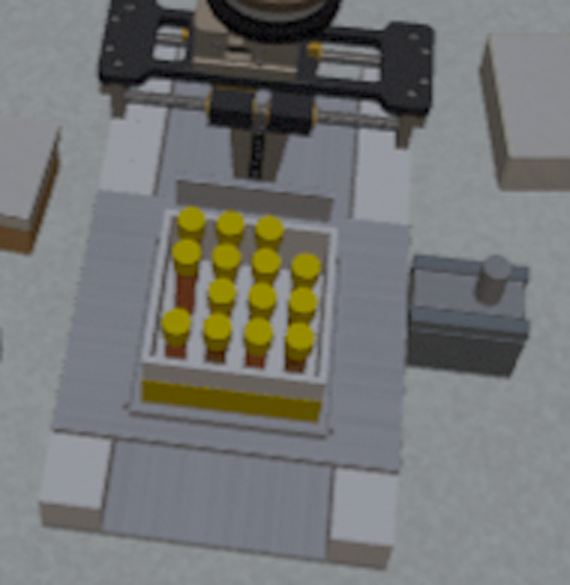

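The image shows the tray's front edge at crop (54,432)–(398,470) and the notch marks covered. I compare that with the sliding and dropped hypotheses, nudging once more.

Request:
move_arm([
  {"x": -0.002, "y": 0, "z": 0, "turn": 0},
  {"x": -0.002, "y": 0, "z": 0, "turn": 0},
])

```text
clock: 7.37
eef_pos: [562.5, 15.5, 66.2]
eef_rot: [[-0.955, 0.296, -0.006], [0.296, 0.955, 0.002], [0.007, -0.0, -1.0]]
ft_force: [-14.0, 3.8, 8.6]
width: 0.005
gripper_force: 7.3
```

```bash
python3 loc.py;python3 - <<'E'
from h import *
p=viewer.snapshot("scene");q=(603.196,1.534,-.301);c,s=np.cos(q[2]),np.sin(q[2])
for x in(46,50,54):
  for z in(49,55):
    X=[(q[0]+c*a-s*b,q[1]+s*a+c*b,z) for a,b in((x+85,-102),(x+85,102))]
    print(x,z,np.round((proj(p,X)-[260,190])*3).tolist())
E
```

```text
7.3667 local tcp [-43.    1.3  66.2] [[-0.955, 0.296, -0.006], [0.296, 0.955, 0.002], [0.007, -0.0, -1.0]] [-14.    3.8   8.6] 0.00480981387171742
46 49 [[51.0, 418.0], [399.0, 459.0]]
46 55 [[50.0, 413.0], [400.0, 455.0]]
50 49 [[49.0, 424.0], [399.0, 466.0]]
50 55 [[49.0, 420.0], [400.0, 462.0]]
54 49 [[48.0, 430.0], [399.0, 472.0]]
54 55 [[48.0, 426.0], [400.0, 468.0]]
```

The tray now blocks at TCP x = -43 with the force rising, so it is seated against the notch walls. I back off, go over, and come down outside the knob.

Request:
move_arm([
  {"x": 0.03, "y": 0, "z": 0, "turn": 0},
  {"x": 0.034, "y": 0, "z": 0, "turn": 0},
  {"x": 0, "y": 0, "z": -0.04, "turn": 0},
  {"x": 0, "y": 0, "z": -0.04, "turn": 0},
  {"x": 0, "y": 0, "z": -0.04, "turn": 0},
  {"x": 0, "y": 0, "z": -0.04, "turn": 0},
  {"x": 0, "y": 0, "z": -0.04, "turn": 0},
  {"x": 0, "y": 0.049, "z": 0, "turn": 0},
  {"x": 0, "y": 0.049, "z": 0, "turn": 0},
  {"x": -0.031, "y": 0.049, "z": 0, "turn": 0},
  {"x": -0.031, "y": 0.049, "z": 0, "turn": 0},
  {"x": -0.031, "y": 0.049, "z": 0, "turn": 0},
  {"x": -0.031, "y": 0.049, "z": 0, "turn": 0},
  {"x": -0.031, "y": 0.049, "z": 0, "turn": 0},
  {"x": -0.031, "y": 0.049, "z": 0, "turn": 0},
  {"x": 0, "y": 0, "z": 0, "turn": 0},
  {"x": 0, "y": 0, "z": 0, "turn": 0},
])

```text
clock: 8.83
eef_pos: [682.7, 184.3, 166.4]
eef_rot: [[-0.955, 0.295, 0.002], [0.295, 0.955, -0.0], [-0.002, 0.0, -1.0]]
ft_force: [-0.5, -0.6, 1.4]
width: 0.006
gripper_force: 0.0
```

```bash
python3 loc.py
```

```text
8.8333 local tcp [ 21.7 198.1 166.4] [[-0.955, 0.295, 0.002], [0.295, 0.955, -0.0], [-0.002, 0.0, -1.0]] [-0.5 -0.6  1.4] 0.005882996773854044
```

Request:
move_arm([
  {"x": 0.003, "y": 0, "z": 0.04, "turn": 0},
  {"x": 0, "y": 0, "z": 0.04, "turn": 0},
  {"x": 0, "y": 0, "z": 0.04, "turn": 0},
  {"x": 0, "y": 0, "z": 0.04, "turn": 0},
  {"x": 0, "y": 0, "z": 0.028, "turn": 0},
  {"x": 0, "y": 0, "z": 0, "turn": 0},
  {"x": 0, "y": -0.008, "z": 0, "turn": 0},
  {"x": 0, "y": -0.008, "z": 0, "turn": 0},
  {"x": 0, "y": -0.008, "z": 0, "turn": 0},
  {"x": 0, "y": -0.008, "z": 0, "turn": 0},
  {"x": 0, "y": -0.008, "z": 0, "turn": 0},
  {"x": 0, "y": 0, "z": 0, "turn": 0},
])

```text
clock: 9.83
eef_pos: [674.2, 164.3, 73.3]
eef_rot: [[-0.955, 0.297, 0.001], [0.297, 0.955, -0.0], [-0.001, 0.0, -1.0]]
ft_force: [-0.4, -0.4, 0.2]
width: 0.005
gripper_force: 0.0
```

```bash
python3 loc.py;python3 - <<'E'
from h import *
p=viewer.snapshot("scene")
a=cv2.resize(p["frame"][190:385,260:490],(690,585),interpolation=cv2.INTER_CUBIC)
cv2.imwrite("pics/s3.png",cv2.cvtColor((255*(a/255)**.7).astype('uint8'),4))
E
```

```text
9.8333 local tcp [ 19.6 176.5  73.3] [[-0.955, 0.297, 0.001], [0.297, 0.955, -0.0], [-0.001, 0.0, -1.0]] [-0.4 -0.4  0.2] 0.004571899696167055
```

View pics/s3.png

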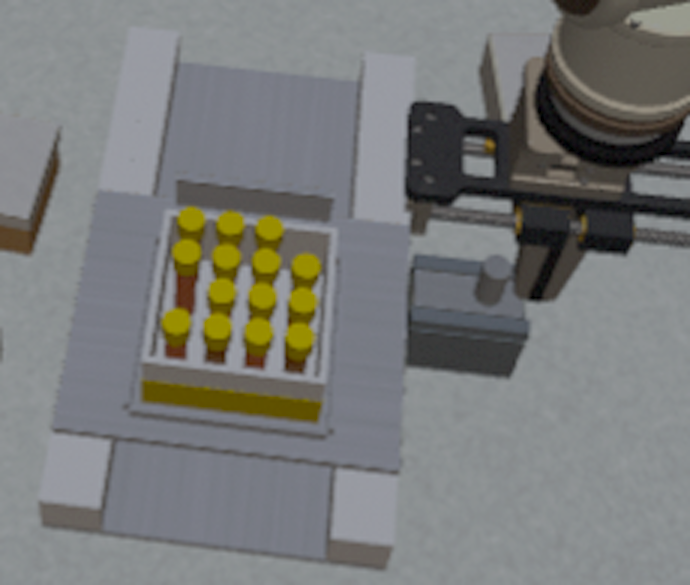

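The fingertip, at crop (540,275), is just outside the knob at (494,275). I push in.

Request:
move_arm([
  {"x": 0, "y": -0.006, "z": 0, "turn": 0},
  {"x": 0, "y": -0.006, "z": 0, "turn": 0},
  {"x": 0, "y": -0.006, "z": 0, "turn": 0},
  {"x": 0, "y": -0.006, "z": 0, "turn": 0},
  {"x": 0, "y": -0.006, "z": 0, "turn": 0},
  {"x": 0, "y": -0.006, "z": 0, "turn": 0},
  {"x": 0, "y": -0.006, "z": 0, "turn": 0},
  {"x": 0, "y": -0.006, "z": 0, "turn": 0},
])

```text
clock: 10.55
eef_pos: [666.8, 142.0, 72.7]
eef_rot: [[-0.955, 0.297, 0.0], [0.297, 0.955, 0.0], [-0.0, 0.0, -1.0]]
ft_force: [0.4, 2.0, -0.4]
width: 0.007
gripper_force: 0.9
```

```bash
python3 loc.py
```

```text
10.55 local tcp [ 19.1 153.   72.7] [[-0.955, 0.297, 0.0], [0.297, 0.955, 0.0], [-0.0, 0.0, -1.0]] [ 0.4  2.  -0.4] 0.006604804335816609
```

Request:
move_arm([
  {"x": 0, "y": -0.004, "z": 0, "turn": 0},
  {"x": 0, "y": -0.004, "z": 0, "turn": 0},
  {"x": 0, "y": -0.004, "z": 0, "turn": 0},
  {"x": 0, "y": -0.004, "z": 0, "turn": 0},
  {"x": 0, "y": -0.004, "z": 0, "turn": 0},
])

```text
clock: 10.97
eef_pos: [664.2, 133.5, 72.8]
eef_rot: [[-0.955, 0.297, 0.001], [0.297, 0.955, 0.002], [-0.0, 0.002, -1.0]]
ft_force: [2.2, 9.0, 0.6]
width: -0.001
gripper_force: 4.6
```

```bash
python3 loc.py
```

```text
10.9667 local tcp [ 19.1 144.1  72.8] [[-0.955, 0.297, 0.001], [0.297, 0.955, 0.002], [-0.0, 0.002, -1.0]] [2.2 9.  0.6] -0.0012378427436668745
```

Request:
move_arm([
  {"x": 0, "y": -0.002, "z": 0, "turn": 0},
  {"x": 0, "y": -0.002, "z": 0, "turn": 0},
  {"x": 0, "y": 0, "z": 0, "turn": 0},
])

```text
clock: 11.22
eef_pos: [664.1, 133.5, 72.9]
eef_rot: [[-0.955, 0.296, 0.003], [0.296, 0.955, 0.005], [-0.001, 0.005, -1.0]]
ft_force: [3.1, 9.1, -0.9]
width: 0.004
gripper_force: 5.2
```

```bash
python3 loc.py
```

```text
11.2167 local tcp [ 19.  144.   72.9] [[-0.955, 0.296, 0.003], [0.296, 0.955, 0.005], [-0.001, 0.005, -1.0]] [ 3.1  9.1 -0.9] 0.004019095207432363
```

The knob is at its hard stop. I back off outward, lift, and check.

Request:
move_arm([
  {"x": 0, "y": 0.02, "z": 0, "turn": 0},
  {"x": 0, "y": 0.03, "z": 0, "turn": 0},
  {"x": 0, "y": 0.04, "z": 0, "turn": 0},
  {"x": 0, "y": 0, "z": -0.04, "turn": 0},
  {"x": 0, "y": 0, "z": -0.04, "turn": 0},
  {"x": 0, "y": 0.04, "z": -0.04, "turn": 0},
  {"x": 0, "y": 0.04, "z": -0.04, "turn": 0},
  {"x": 0, "y": 0, "z": -0.04, "turn": 0},
  {"x": 0, "y": 0, "z": 0, "turn": 0},
  {"x": 0, "y": 0, "z": 0, "turn": 0},
  {"x": 0, "y": 0, "z": 0, "turn": 0},
])

```text
clock: 12.13
eef_pos: [687.7, 211.2, 170.6]
eef_rot: [[-0.955, 0.297, -0.003], [0.297, 0.955, -0.001], [0.002, -0.002, -1.0]]
ft_force: [0.5, 1.1, -0.2]
width: 0.005
gripper_force: 0.0
```

```bash
python3 loc.py;python3 - <<'E'
from h import *
p=viewer.snapshot("scene")
a=cv2.resize(p["frame"][190:385,220:490],(800,578),interpolation=cv2.INTER_CUBIC)
cv2.imwrite("pics/s4.png",cv2.cvtColor((255*(a/255)**.7).astype('uint8'),4))
E
```

```text
12.1333 local tcp [ 18.6 225.3 170.6] [[-0.955, 0.297, -0.003], [0.297, 0.955, -0.001], [0.002, -0.002, -1.0]] [ 0.5  1.1 -0.2] 0.005231433681297278
```

View pics/s4.png

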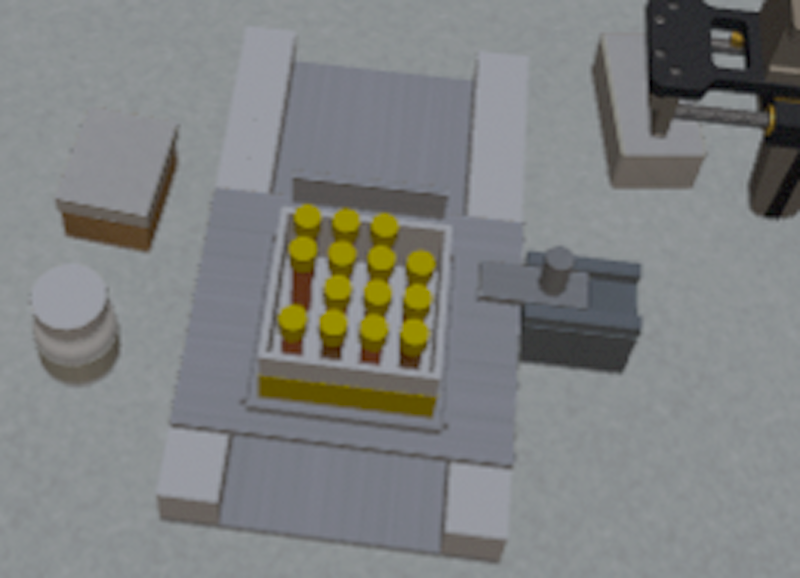

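The bolt, at crop (520,283), lies over the tray edge. The box is upright, the bystanders haven't moved, and the arm is clear.

```bash
python3 -c "
from h import *
print(ticket.close_job())"
```

```text
the job is handed in; nothing more can be done
None
```

The tray was pushed until it stopped in the notches and the bolt was pushed in to its hard stop over the tray edge; the arm is clear and the job is handed in (about 12 s on the clock), but no verdict was returned.

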